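# Park the stripped-down microscope's objectives by size

## Task

Pick out the four steel microscope objectives with tapered noses and stand each one upright, nose up, in the middle of its own round black parking pad, matched by size: the smallest objective on the smallest pad, the next on the next, up to the largest on the largest. Set them down rather than dropping them, and leave the black eyepiece and the open extension tube where they stand.

Things in the scene. Friction and masses are not known exactly. Their poses are not given: they have to be found in the camera images.
- objective_1_mid (a point): The smallest of the four microscope objectives: a loose plain steel barrel standing upright on its flat foot, 20 mm in diameter and 46 mm tall; straight-sided over the lower 32 mm, then tapering to a nose 11 mm wide with a small glass front lens. About 60 g. The point is at its centre, half-way up (23 mm above its foot); z is its long axis, nose towards +z.
- objective_2_mid (a point): The second smallest of the four microscope objectives: a loose plain steel barrel standing upright on its flat foot, 30 mm in diameter and 52 mm tall; straight-sided over the lower 36 mm, then tapering to a nose 16 mm wide with a small glass front lens. About 120 g. The point is at its centre, half-way up (26 mm above its foot); z is its long axis, nose towards +z.
- objective_3_mid (a point): The second largest of the four microscope objectives: a loose plain steel barrel standing upright on its flat foot, 40 mm in diameter and 58 mm tall; straight-sided over the lower 41 mm, then tapering to a nose 22 mm wide with a small glass front lens. About 200 g. The point is at its centre, half-way up (29 mm above its foot); z is its long axis, nose towards +z.
- objective_4_mid (a point): The largest of the four microscope objectives: a loose plain steel barrel standing upright on its flat foot, 52 mm in diameter and 64 mm tall; straight-sided over the lower 45 mm, then tapering to a nose 29 mm wide with a small glass front lens. About 320 g. The point is at its centre, half-way up (32 mm above its foot); z is its long axis, nose towards +z.
- pad_1_top (a point): The smallest of the four round parking pads: a flat disc, black rubber with a thin steel edge and no lip, 50 mm in diameter and 5 mm thick, fixed to the bench. The point is the centre of its top face; z up.
- pad_2_top (a point): The second smallest of the four round parking pads: a flat disc, black rubber with a thin steel edge and no lip, 64 mm in diameter and 5 mm thick, fixed to the bench. The point is the centre of its top face; z up.
- pad_3_top (a point): The second largest of the four round parking pads: a flat disc, black rubber with a thin steel edge and no lip, 78 mm in diameter and 5 mm thick, fixed to the bench. The point is the centre of its top face; z up.
- pad_4_top (a point): The largest of the four round parking pads: a flat disc, black rubber with a thin steel edge and no lip, 94 mm in diameter and 5 mm thick, fixed to the bench. The point is the centre of its top face; z up.
- eyepiece_mid (a point): A bystander, not an objective: a loose black plastic eyepiece standing upright, up to 36 mm in diameter and 46 mm tall. The point is at its centre, half-way up (23 mm).
- extension_tube_mid (a point): A bystander, not an objective: a loose plain aluminium extension tube standing upright, open right through, 42 mm outside, 32 mm bore, 40 mm tall. The point is at its centre, half-way up (20 mm).
There are look-alikes about, which are no part of the job. What is shaped like the part that bears pad_2_top but purple or turquoise is not meant.

How it is judged (in metres and radians):
At the end, for the whole second after the job is handed in: Each objective stands upright (within 0.1 rad) on the top of the pad of its own size rank, within 15 mm of the pad's centre and 3 mm of its resting height, at rest and released; eyepiece and extension tube are within 20 mm of where they started (horizontal distance between objective_1_mid and pad_1_top below 0.015 m and z of objective_1_mid in the frame of pad_1_top between 0.02 and 0.026 m and angle between each of objective_1_mid, objective_2_mid, objective_3_mid, objective_4_mid's own z axis and vertical below 0.1 rad and linear speed of each of objective_1, objective_2, objective_3, objective_4 below 0.02 m/s and angular speed of each of objective_1, objective_2, objective_3, objective_4 below 0.2 rad/s and horizontal distance between objective_2_mid and pad_2_top below 0.015 m and z of objective_2_mid in the frame of pad_2_top between 0.023 and 0.029 m and horizontal distance between objective_3_mid and pad_3_top below 0.015 m and z of objective_3_mid in the frame of pad_3_top between 0.026 and 0.032 m and horizontal distance between objective_4_mid and pad_4_top below 0.015 m and z of objective_4_mid in the frame of pad_4_top between 0.029 and 0.035 m and distance of each of eyepiece_mid, extension_tube_mid from where it was at the start of the episode below 0.02 m); the robot touches nothing.
It fails at once if an objective is dropped (out of the fingers more than 20 mm above a pad's top) ((contact force between the fingers and objective_1 below 0.01 N and height (world z) of objective_1_mid above 0.048 m) or (contact force between the fingers and objective_2 below 0.01 N and height (world z) of objective_2_mid above 0.051 m) or (contact force between the fingers and objective_3 below 0.01 N and height (world z) of objective_3_mid above 0.054 m) or (contact force between the fingers and objective_4 below 0.01 N and height (world z) of objective_4_mid above 0.057 m)).
It fails at once if the eyepiece is shifted or knocked over (moved more than 20 mm) (distance of eyepiece_mid from where it was at the start of the episode above 0.02 m).
It fails at once if the extension tube is shifted or knocked over (moved more than 20 mm) (distance of extension_tube_mid from where it was at the start of the episode above 0.02 m).
It also fails if it takes over 88 s, if anything falls off the work surface, if the arm or the gripper's body presses on something with over 40 N, if the wrist force passes 120 N, or if a joint passes its speed limit or range.

## Robot

A 6-joint arm with a two-finger parallel gripper is mounted at the origin on the work surface. World frame = base frame: x ahead of the robot, y to its left, z up, the work surface at z = 0. Lengths are in mm, angles in rad, forces in N, time in s.
With the tool pointing down it reaches from about 275 to 750 mm from the base axis. Payload 10.2 kg.
Tool frame: the origin (TCP) lies on the mounting face of the last link; the fingertips stand 166 mm ahead of it and the grasp point (between the pads) lies 147 mm ahead of it; z points along the fingers, y is the line along which they close (so a half turn about z gives the same grasp; the last joint's range is limited). The gripper opens to 88 mm and grips with 3 to 60 N. Pads are 18 mm wide; open, the fingers measure 123 mm over their backs; the gripper's body (75 mm by 187 mm) begins 45 mm behind the grasp point.
Start: joints at [0.906, 0.313, 1.498, -0, 1.331, -0.223], TCP at [224.487, 474.593, 404.72] pointing down, gripper open.
Joint ranges: [-2.94, 2.94], [-0.97, 2.17], [0.19, 2.56], [-1.23, 4.37], [0.02, 3.11], [-2.88, 2.88]. Speed limits (rad/s): [2.39, 2.39, 3.01, 3.14, 3.14, 3.14].

## Interface

Orientations are given as a 3x3 rotation matrix whose columns are the frame's x, y, z axes.
In Python, from rig import observe, get_image, camera_model, hand_in, spot_in, regions_of gives the robot as it stands.
- The arm moves only by the shell command python3 -m inch 'ROWS' [FORCE]. ROWS is a JSON object of lists of equal length, an entry for each row: "twist": the turn, a rotation vector about the world's x, y, z normalised to -1 to 1, where 1 is 90 degrees, a list of three; "offset": the shift along the world's x, y, z normalised to -1 to 1, where 1 is 0.4 m, a list of three; "claw": the closure, from 0 (fully open) to 1 (shut). In form: {"twist": [[wx, wy, wz], ...], "offset": [[dx, dy, dz], ...], "claw": [claw, ...]}. A call has 1 to 12 rows; each row is the pose to reach, as a shift and turn from the pose commanded when the call began; what a row does not reach only later rows make up. A row lasts 1/10 s, in which the tool goes at most 50 mm and 8.59 degrees, less where a joint would pass 70% of its speed; a pose out of reach is approached as far as the arm can. A call with a number of a shift or a turn outside -1 to 1 is refused whole. A call with a gripper value outside its range is refused whole. The fingers move at their own pace and stop on an object; FORCE is the grip in N (left out, the last holds). Time passes only in rows, so rows that repeat a pose let the fingers close. It gives the time, the measured TCP pose, the force, the opening and the grip force at its end, in the units of the state.
- observe(): the state, without advancing time (a new reading comes with each control period).
- get_image(name): name is "scene" or "top"; returns the picture (480x640x3 uint8, red, green, blue); there is no depth.
- camera_model(name): a dict with "fov_y" (degrees; the focal length in pixels is half the picture's height over the tangent of half this angle, whatever the lens; pixels are square), "cx", "cy" (the principal point, pixels), "extrinsics" (4x4, takes a point from camera to world coordinates). Camera axes: x right, y down, z forward; pixel columns grow to the right and rows downward; lengths in mm; the calibration is good to about 2 mm. A picture is of the moment at which its call begins. camera_model takes no time and is no camera call.
- hand_in(): hands the job in; it is judged then, once.
Trained networks look in the newest picture that a camera, given by its name, has taken for a name from the list of things; names that differ only in an ending like _2 or _b are one class to them, and where a whole thing is asked for, a point or a joint stands for the part that bears it (a point fixed in the world has none). Each returns a list of dicts, best first, with "score" (0 to 1); they miss things now and then, are a little off and sometimes report something else, mostly with a low value. They report only what shows in the picture. A call takes as long as a camera call. They do not tell look-alikes from the thing itself.
- spot_in(camera, target): "location" ([x, y, z] in mm, in world coordinates, good to about 4 mm: the middle of the surface that is visible of it).
- regions_of(camera, target): "pixels" (480x640 bool, what is visible of it).
The state is a dict: "t": time; "joint_positions": joint angles; "joint_vel": joint speeds; "tau": joint torques, N m; "ee_pos": TCP position; "orientation": TCP orientation; "force": force on the tool from outside, world axes, zero at the start; "moment": the same for the moment, N m; "grip_width": finger opening in mm; "gripper_force": force on a finger pad.
Only numpy, scipy, OpenCV 4.12 (cv2) and the standard library are available. Lean on these libraries where they do the work, as an engineer would, in place of code of your own. Each camera call takes 0.05 s, during which the arm holds its last target. There are 200 camera calls.

## Working session

There is one attempt and no reset: what is moved stays moved. The work goes in short steps, Python scripts to look and compute and a shell command to move; the robot and the scene stay as the last step left them, time stands still between calls to the robot, and variables do not carry over. Pictures are saved under pics/ and viewed, at most 14 in all, crops included, and the job is handed in when it is done.

```bash
ls; mkdir -p pics
python3 - <<'E'
from rig import *
import cv2
for n in("top","scene"):
    cv2.imwrite(f"pics/{n}0.png",get_image(n)[:,:,::-1]); m=camera_model(n); print(n,m)
for c in ("top",):
    for t in ("objective_1_mid","pad_1_top","eyepiece_mid","extension_tube_mid"):
        for r in spot_in(c,t): print(c,t,[round(float(v)) for v in r["location"]],round(r["score"],2))
print(observe()["t"])
E
```

```text
pics
top {'fov_y': 51.636676616651805, 'cx': 320.1665451905287, 'cy': 238.16241130987112, 'extrinsics': array([[-2.16314763e-02, -9.95168143e-01,  9.57728851e-02,
         4.10727942e+02],
       [-9.99641766e-01,  2.00191064e-02, -1.77644253e-02,
        -3.77918059e+01],
       [ 1.57613026e-02, -9.61228468e-02, -9.95244683e-01,
         1.23815087e+03],
       [ 0.00000000e+00,  0.00000000e+00,  0.00000000e+00,
         1.00000000e+00]])}
scene {'fov_y': 57.34641696951489, 'cx': 315.46861764735354, 'cy': 242.58299015150982, 'extrinsics': array([[-4.44034423e-01,  6.33997374e-01, -6.33151451e-01,
         1.11350581e+03],
       [ 8.95774269e-01,  2.97907981e-01, -3.29908007e-01,
         2.67200136e+02],
       [-2.05399392e-02, -7.13651290e-01, -7.00199934e-01,
         7.15673173e+02],
       [ 0.00000000e+00,  0.00000000e+00,  0.00000000e+00,
         1.00000000e+00]])}
top objective_1_mid [450, 128, 30] 0.41
top pad_1_top [460, -138, 3] 0.81
top eyepiece_mid [539, 332, 45] 0.48
top eyepiece_mid [624, 162, 9] 0.32
top extension_tube_mid [623, 0, 37] 0.45
top extension_tube_mid [393, -276, 42] 0.35
0.3
```

View pics/top0.png

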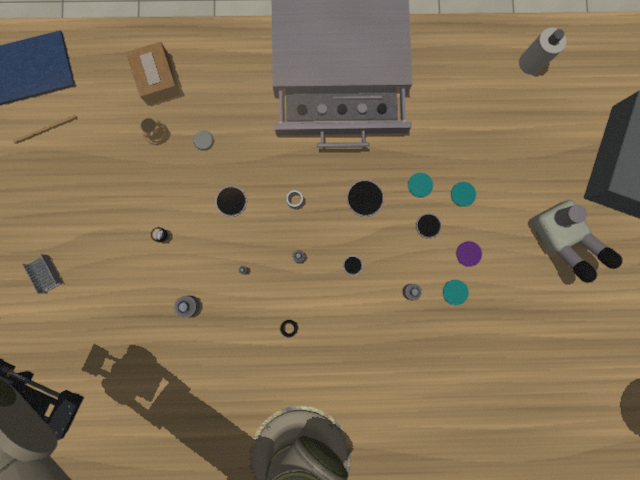

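View pics/scene0.png

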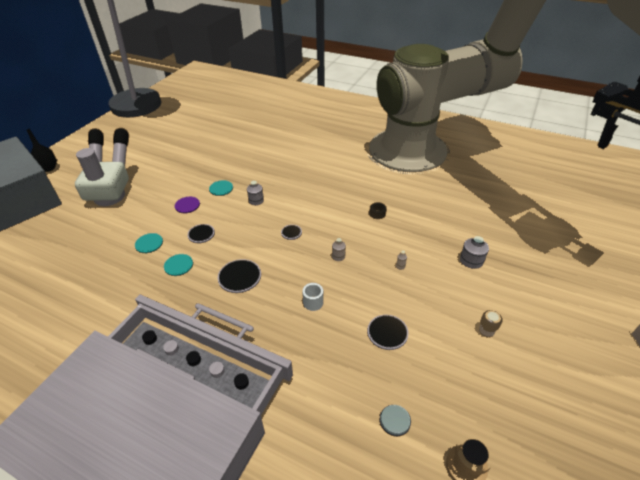

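The top view shows objectives by size at (243,270), (299,257), (413,292) and (187,307). The black pads by size are at (353,265), (428,225), (231,201) and (365,198). The look-alikes are the purple and turquoise discs at (421,185), (463,194), (469,254) and (456,292), plus the grey disc at (203,141). The bystanders are the tube at (295,199), a black ring or eyepiece at (289,328) and a brown-black thing at (160,235). I'll check these in one close crop.

```bash
cat > h.py <<'E'
import numpy as np, cv2
from rig import *
def ray(n,u,v,z):
    m=camera_model(n); f=240/np.tan(np.radians(m["fov_y"]/2)); E=m["extrinsics"]
    d=E[:3,:3]@np.array([(u-m["cx"])/f,(v-m["cy"])/f,1]); o=E[:3,3]
    return (o+d*(z-o[2])/d[2])
def proj(n,P):
    m=camera_model(n); f=240/np.tan(np.radians(m["fov_y"]/2)); E=m["extrinsics"]
    p=(np.atleast_2d(P)-E[:3,3])@E[:3,:3]; return p[:,:2]/p[:,2:]*f+[m["cx"],m["cy"]]
def circ(c,d,z):
    a=np.linspace(0,2*np.pi,40); return np.c_[c[0]+d/2*np.cos(a),c[1]+d/2*np.sin(a),0*a+z]
E
python3 - <<'E'
from h import *
im={n:get_image(n) for n in("top","scene")}
top=im["top"]; g=cv2.cvtColor(top,cv2.COLOR_RGB2GRAY)
pads={1:(353,265,50),2:(428,225,64),3:(231,201,78),4:(365,198,94)}
for k,(u,v,d) in pads.items():
    r=int(d*.2)+6; s=(g[v-r:v+r+1,u-r:u+r+1]<50).astype(np.uint8)
    n,l,st,c=cv2.connectedComponentsWithStats(s); i=1+np.argmax(st[1:,4]); 
    p=ray("top",c[i][0]+u-r,c[i][1]+v-r,5); print("pad",k,p.round(1),"dia",round(2*np.sqrt(st[i,4]/np.pi)*1238/496,0))
for cam in im:
  for t in("objective_1_mid",):
    for r in regions_of(cam,t):
        y,x=np.nonzero(r["pixels"]); print(cam,t,round(r["score"],2),x.mean().round(1),y.mean().round(1),x.min(),x.max(),y.min(),y.max())
t=[]
for (u,v) in [(243,270),(299,257),(413,292),(187,307),(289,328),(160,235)]:
    t.append(cv2.resize(top[v-16:v+17,u-16:u+17],(264,264),interpolation=cv2.INTER_NEAREST))
cv2.imwrite("pics/m.png",np.vstack([np.hstack(t[:3]),np.hstack(t[3:])])[:,:,::-1])
E
```

```text
pad 1 [ 461.3 -138.4    5. ] dia 41.0
pad 2 [ 556.8 -332.4    5. ] dia 54.0
pad 3 [628.4 162.9   5. ] dia 68.0
pad 4 [ 630.1 -174.5    5. ] dia 84.0
top objective_1_mid 0.48 243.6 270.2 239 248 266 274
scene objective_1_mid 0.61 401.3 260.3 396 406 251 269
```

View pics/m.png

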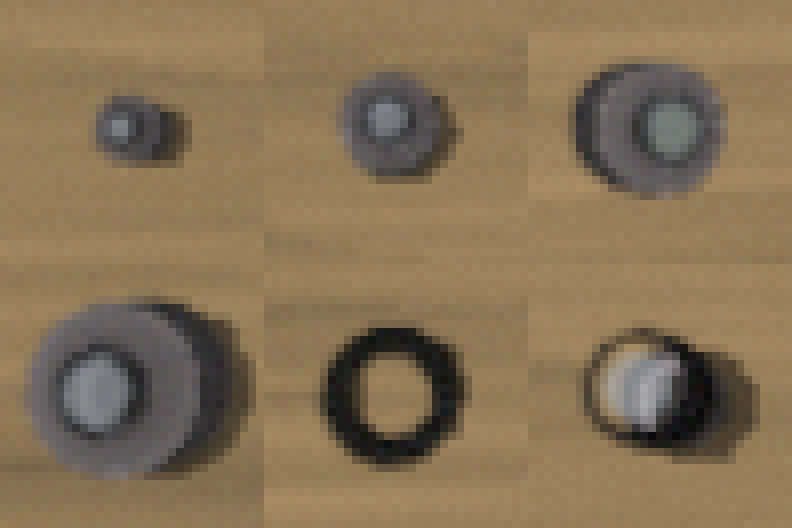

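The crop shows nose lenses at the top-view pixels (241.8,269.5), (297.9,255.4), (414.5,291.4) and (182.9,306.4). The ring at (289,328) is a flat look-alike, and the eyepiece is at (160,235).

Run:
```python
from h import *
O=[(241.8,269.5,20,11,32,46),(297.9,255.4,30,16,36,52),(414.5,291.4,40,22,41,58),(182.9,306.4,52,29,45,64)]
P=[(461.3,-138.4,50),(556.8,-332.4,64),(628.4,162.9,78),(630.1,-174.5,94)]
ims=[]
for n in("top","scene"):
    im=get_image(n)[:,:,::-1].copy(); S=2 if n=="top" else 2
    im=cv2.resize(im,None,fx=S,fy=S)
    def dr(c,d,z): cv2.polylines(im,[((proj(n,circ(c,d,z))+.5)*S).astype(np.int32)],True,(0,255,0),1)
    for u,v,d,nd,s,h in O:
        c=ray("top",u,v,h)
        if n=="top": print(c.round(1))
        dr(c,d,0);dr(c,d,s);dr(c,nd,h)
    for x,y,d in P: dr((x,y),d,5)
    im=im[330:680,320:980] if n=="top" else im[340:720,360:1040]
    cv2.imwrite(f"pics/ov_{n}.png",im)
for t in("eyepiece_mid","extension_tube_mid"):
    for r in spot_in("scene",t): print(t,r["location"],r["score"])
```

```text
[453.9 130.2  46. ]
[484.5  -4.8  52. ]
[ 392.9 -279.9   58. ]
[370.  265.5  64. ]
eyepiece_mid [628.3, 167.6, 2.4] 0.74
eyepiece_mid [556.0, 332.1, 36.2] 0.63
extension_tube_mid [634.2, 2.8, 30.3] 0.75
```

View pics/ov_top.png

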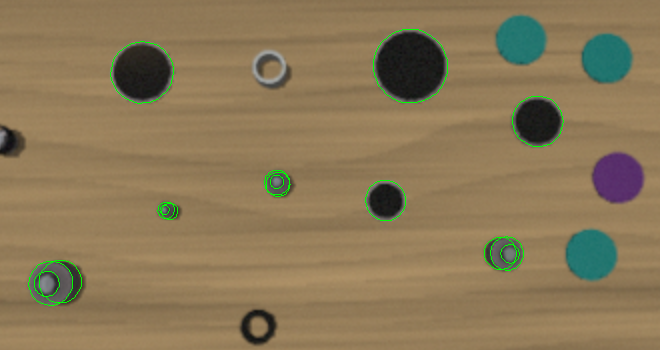

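View pics/ov_scene.png

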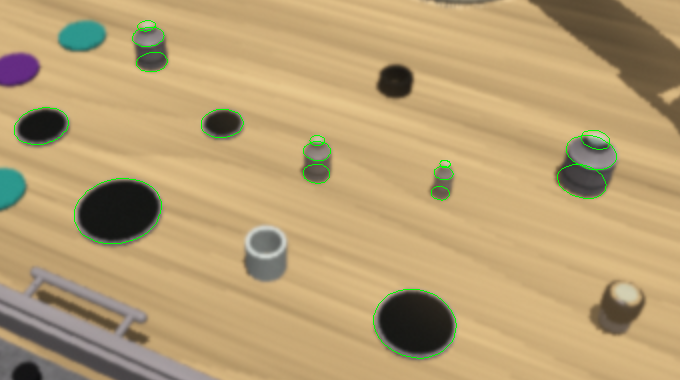

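```bash
python3 -c "
from rig import observe
s=observe();print(s['t'],s['ee_pos'],s['orientation'],s['grip_width'])"
```

```text
0.7 [224.47043154 474.58963914 404.74920878] [[-9.03994373e-01  4.27544351e-01  2.84426854e-05]
 [ 4.27544352e-01  9.03994371e-01  6.48400206e-05]
 [ 2.00995702e-06  7.07755233e-05 -9.99999997e-01]] 88.16204749717589
```

```bash
python3 -m inch '{"twist":[[0,0,0.281],[0,0,0.281],[0,0,0.281],[0,0,0.281],[0,0,0.281],[0,0,0.281],[0,0,0.281],[0,0,0.281],[0,0,0.281],[0,0,0.281]],"offset":[[0.364,-0.523,-0.312],[0.364,-0.523,-0.312],[0.364,-0.523,-0.312],[0.364,-0.523,-0.312],[0.364,-0.523,-0.312],[0.364,-0.523,-0.312],[0.364,-0.523,-0.312],[0.364,-0.523,-0.312],[0.364,-0.523,-0.312],[0.364,-0.523,-0.312]],"claw":[0,0,0,0,0,0,0,0,0,0]}' 25
```

```text
t: 1.7
ee_pos: [369.6, 266.3, 280.5]
orientation: [[-1.0, -0.001, 0.001], [-0.001, 1.0, 0.001], [-0.001, 0.001, -1.0]]
force: [-0.6, 0.1, -0.7]
grip_width: 88.0
gripper_force: 0.0
```

```bash
python3 -m inch '{"twist":[[0,0,0],[0,0,0],[0,0,0],[0,0,0],[0,0,0],[0,0,0],[0,0,0],[0,0,0],[0,0,0],[0,0,0],[0,0,0],[0,0,0]],"offset":[[0,0,-0.1],[0,0,-0.2],[0,0,-0.26],[0,0,-0.26],[0,0,-0.26],[0,0,-0.26],[0,0,-0.26],[0,0,-0.26],[0,0,-0.26],[0,0,-0.26],[0,0,-0.26],[0,0,-0.26]],"claw":[0,0,0,0,0.8,0.8,0.8,0.8,0.8,0.8,0.8,0.8]}' 25
```

```text
t: 2.9
ee_pos: [370.3, 265.5, 176.5]
orientation: [[-1.0, 0.0, 0.001], [0.0, 1.0, 0.0], [-0.001, 0.0, -1.0]]
force: [-2.3, 0.6, 6.2]
grip_width: 50.6
gripper_force: 25.0
```

```bash
python3 -m inch '{"twist":[[0,0,0],[0,0,0],[0,0,0],[0,0,0],[0,0,0],[0,0,0],[0,0,0],[0,0,0],[0,0,0],[0,0,0],[0,0,0],[0,0,0]],"offset":[[0,0,0.04],[0,0,0.12],[0,0,0.2],[0,0,0.25],[0.03,-0.05,0.25],[0.08,-0.13,0.25],[0.13,-0.22,0.25],[0.18,-0.3,0.25],[0.23,-0.38,0.25],[0.27,-0.46,0.25],[0.32,-0.54,0.25],[0.35,-0.6,0.25]],"claw":[0.8,0.8,0.8,0.8,0.8,0.8,0.8,0.8,0.8,0.8,0.8,0.8]}' 40
python3 -m inch '{"twist":[[0,0,0],[0,0,0],[0,0,0],[0,0,0],[0,0,0],[0,0,0],[0,0,0],[0,0,0],[0,0,0],[0,0,0]],"offset":[[0.05,-0.08,0],[0.1,-0.16,0],[0.15,-0.25,0],[0.2,-0.33,0],[0.25,-0.41,0],[0.28,-0.47,0],[0.3,-0.5,0],[0.3,-0.5,0],[0.3,-0.5,0],[0.3,-0.5,0]],"claw":[0.8,0.8,0.8,0.8,0.8,0.8,0.8,0.8,0.8,0.8]}'
```

```text
t: 4.1
ee_pos: [510.8, 23.4, 275.4]
orientation: [[-1.0, 0.002, -0.001], [0.002, 1.0, -0.0], [0.001, -0.0, -1.0]]
force: [0.5, -0.5, -4.4]
grip_width: 50.7
gripper_force: 40.0
t: 5.1
ee_pos: [629.8, -173.7, 275.6]
orientation: [[-1.0, -0.0, -0.001], [-0.0, 1.0, 0.001], [0.001, 0.001, -1.0]]
force: [0.7, 0.6, -4.3]
grip_width: 50.9
gripper_force: 40.0
```

```bash
python3 -m inch '{"twist":[[0,0,0],[0,0,0],[0,0,0],[0,0,0],[0,0,0],[0,0,0],[0,0,0],[0,0,0],[0,0,0],[0,0,0]],"offset":[[0,0,-0.08],[0,0,-0.16],[0,0,-0.21],[0,0,-0.225],[0,0,-0.229],[0,0,-0.231],[0,0,-0.233],[0,0,-0.235],[0,0,-0.235],[0,0,-0.235]],"claw":[0.8,0.8,0.8,0.8,0.8,0.8,0.8,0.8,0.8,0.8]}'
```

```text
t: 6.1
ee_pos: [630.1, -174.6, 182.2]
orientation: [[-1.0, 0.0, 0.0], [0.0, 1.0, -0.0], [-0.0, -0.0, -1.0]]
force: [0.5, 0.9, -5.1]
grip_width: 50.8
gripper_force: 40.0
```

```bash
python3 -m inch '{"twist":[[0,0,0],[0,0,0],[0,0,0],[0,0,0],[0,0,0],[0,0,0],[0,0,0],[0,0,0],[0,0,0],[0,0,0],[0,0,0],[0,0,0]],"offset":[[0,0,-0.002],[0,0,-0.002],[0,0,-0.002],[0,0,-0.002],[0,0,-0.002],[0,0,-0.002],[0,0,-0.002],[0,0,-0.002],[0,0,0.05],[0,0,0.12],[0,0,0.2],[0,0,0.25]],"claw":[0.8,0.8,0.2,0,0,0,0,0,0,0,0,0]}'
python3 -m inch '{"twist":[[0,0,0],[0,0,0],[0,0,0],[0,0,0],[0,0,0],[0,0,0],[0,0,0],[0,0,0],[0,0,0],[0,0,0]],"offset":[[-0.07,0.08,0],[-0.15,0.17,0],[-0.22,0.26,0],[-0.3,0.35,0],[-0.364,0.4245,0],[-0.364,0.4245,0],[-0.364,0.4245,0],[-0.364,0.4245,0],[-0.364,0.4245,0],[-0.364,0.4245,0]],"claw":[0,0,0,0,0,0,0,0,0,0]}'
python3 - <<'E'
from h import *
cv2.imwrite("pics/s1.png",get_image("scene")[:,:,::-1])
E
```

```text
t: 7.3
ee_pos: [630.2, -174.6, 284.4]
orientation: [[-1.0, 0.0, 0.002], [0.0, 1.0, -0.001], [-0.002, -0.001, -1.0]]
force: [0.0, -0.0, -0.3]
grip_width: 88.2
gripper_force: 0.0
t: 8.3
ee_pos: [484.9, -5.4, 281.7]
orientation: [[-1.0, 0.001, -0.0], [0.001, 1.0, -0.0], [0.0, -0.0, -1.0]]
force: [-0.4, 0.2, -0.4]
grip_width: 88.3
gripper_force: 0.0
```

View pics/s1.png

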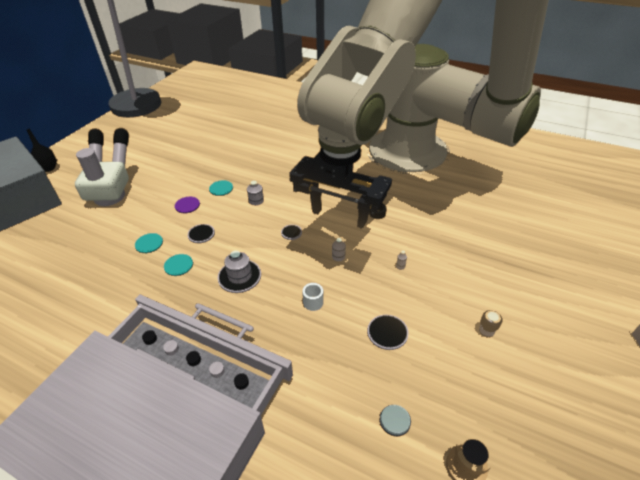

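The largest objective stands centred on its pad at (238,270). Next is objective 2.

```bash
python3 -m inch '{"twist":[[0,0,0],[0,0,0],[0,0,0],[0,0,0],[0,0,0],[0,0,0],[0,0,0],[0,0,0],[0,0,0],[0,0,0],[0,0,0],[0,0,0]],"offset":[[0,0,-0.1],[0,0,-0.2],[0,0,-0.276],[0,0,-0.276],[0,0,-0.276],[0,0,-0.276],[0,0,-0.276],[0,0,-0.276],[0,0,-0.276],[0,0,-0.276],[0,0,-0.276],[0,0,-0.276]],"claw":[0,0,0,0,0.9,0.9,0.9,0.9,0.9,0.9,0.9,0.9]}' 25
```

```text
t: 9.55
ee_pos: [484.5, -4.8, 171.6]
orientation: [[-1.0, 0.0, 0.0], [0.0, 1.0, 0.0], [-0.0, 0.0, -1.0]]
force: [-0.6, -0.1, 1.1]
grip_width: 29.2
gripper_force: 25.0
```

```bash
python3 -m inch '{"twist":[[0,0,0],[0,0,0],[0,0,0],[0,0,0],[0,0,0],[0,0,0],[0,0,0],[0,0,0],[0,0,0],[0,0,0],[0,0,0],[0,0,0]],"offset":[[0,0,0.04],[0,0,0.12],[0,0,0.2],[0,0,0.25],[0.02,-0.08,0.25],[0.04,-0.18,0.25],[0.06,-0.28,0.25],[0.085,-0.38,0.25],[0.107,-0.48,0.25],[0.13,-0.58,0.25],[0.15,-0.68,0.25],[0.17,-0.76,0.25]],"claw":[0.9,0.9,0.9,0.9,0.9,0.9,0.9,0.9,0.9,0.9,0.9,0.9]}'
python3 -m inch '{"twist":[[0,0,0],[0,0,0],[0,0,0],[0,0,0],[0,0,0],[0,0,0],[0,0,0],[0,0,0],[0,0,0],[0,0,0],[0,0,0],[0,0,0]],"offset":[[0.011,-0.059,0],[0.011,-0.059,0],[0.011,-0.059,0],[0.011,-0.059,-0.08],[0.011,-0.059,-0.16],[0.011,-0.059,-0.21],[0.011,-0.059,-0.226],[0.011,-0.059,-0.231],[0.011,-0.059,-0.234],[0.011,-0.059,-0.2365],[0.011,-0.059,-0.2365],[0.011,-0.059,-0.2365]],"claw":[0.9,0.9,0.9,0.9,0.9,0.9,0.9,0.9,0.9,0.9,0.9,0.9]}'
```

```text
t: 10.75
ee_pos: [552.4, -311.0, 271.1]
orientation: [[-1.0, 0.001, -0.0], [0.001, 1.0, 0.0], [0.0, 0.0, -1.0]]
force: [0.8, 0.6, -0.5]
grip_width: 29.0
gripper_force: 25.0
t: 11.95
ee_pos: [556.9, -332.5, 177.5]
orientation: [[-1.0, 0.0, 0.001], [0.0, 1.0, -0.001], [-0.001, -0.001, -1.0]]
force: [-0.5, 0.3, -1.5]
grip_width: 29.1
gripper_force: 25.0
```

```bash
python3 -m inch '{"twist":[[0,0,0],[0,0,0],[0,0,0],[0,0,0],[0,0,0],[0,0,0],[0,0,0],[0,0,0],[0,0,0],[0,0,0],[0,0,0],[0,0,0]],"offset":[[0,0,-0.002],[0,0,-0.002],[0,0,-0.002],[0,0,-0.002],[0,0,-0.002],[0,0,-0.002],[0,0,-0.002],[0,0,-0.002],[0,0,0.05],[0,0,0.12],[0,0,0.2],[0,0,0.25]],"claw":[0.9,0.9,0.2,0,0,0,0,0,0,0,0,0]}'
python3 -m inch '{"twist":[[0,0,0],[0,0,0],[0,0,0],[0,0,0],[0,0,0],[0,0,0],[0,0,0],[0,0,0]],"offset":[[-0.1,0.03,0],[-0.2,0.06,0],[-0.3,0.1,0],[-0.41,0.1315,0],[-0.41,0.1315,0],[-0.41,0.1315,0],[-0.41,0.1315,0],[-0.41,0.1315,0]],"claw":[0,0,0,0,0,0,0,0]}'
python3 - <<'E'
from h import *
im=get_image("top")[:,:,::-1]
cv2.imwrite("pics/s2.png",cv2.resize(im[140:340,320:520],None,fx=3,fy=3))
E
```

```text
t: 13.15
ee_pos: [557.0, -332.5, 279.4]
orientation: [[-1.0, 0.0, 0.002], [0.0, 1.0, -0.002], [-0.002, -0.002, -1.0]]
force: [-0.1, -0.7, 0.7]
grip_width: 88.2
gripper_force: 0.0
t: 13.95
ee_pos: [393.7, -280.2, 277.0]
orientation: [[-1.0, -0.0, 0.001], [-0.0, 1.0, -0.001], [-0.001, -0.001, -1.0]]
force: [1.3, 0.4, 0.5]
grip_width: 87.9
gripper_force: 0.0
```

View pics/s2.png

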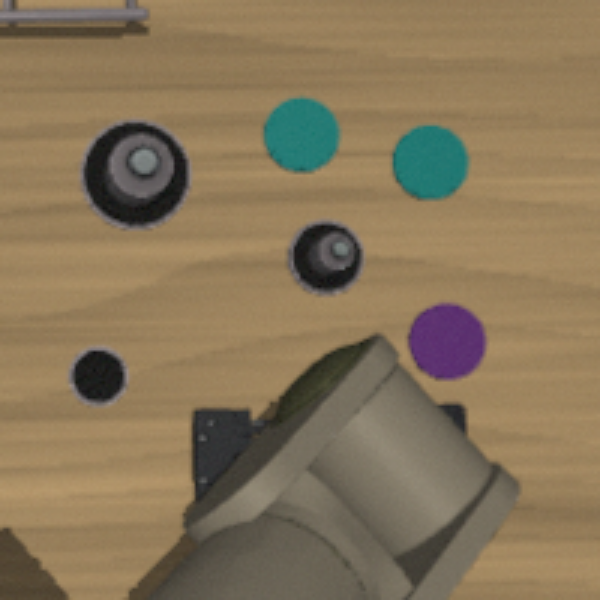

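Both placed objectives stand upright and centred, in crop pixels at (140,170) and (328,255). Next I grasp objective 3.

```bash
python3 -m inch '{"twist":[[0,0,0],[0,0,0],[0,0,0],[0,0,0],[0,0,0],[0,0,0],[0,0,0],[0,0,0],[0,0,0],[0,0,0],[0,0,0],[0,0,0]],"offset":[[0,0,-0.1],[0,0,-0.2],[0,0,-0.257],[0,0,-0.257],[0,0,-0.257],[0,0,-0.257],[0,0,-0.257],[0,0,-0.257],[0,0,-0.257],[0,0,-0.257],[0,0,-0.257],[0,0,-0.257]],"claw":[0,0,0,0,0.8,0.8,0.8,0.8,0.8,0.8,0.8,0.8]}' 30
```

```text
t: 15.2
ee_pos: [392.9, -279.9, 174.3]
orientation: [[-1.0, 0.0, 0.0], [0.0, 1.0, -0.0], [-0.0, -0.0, -1.0]]
force: [-0.7, 0.8, 3.0]
grip_width: 38.9
gripper_force: 30.0
```

```bash
python3 -m inch '{"twist":[[0,0,0],[0,0,0],[0,0,0],[0,0,0],[0,0,0],[0,0,0],[0,0,0],[0,0,0],[0,0,0],[0,0,0],[0,0,0],[0,0,0]],"offset":[[0,0,0.04],[0,0,0.12],[0,0,0.2],[0,0,0.25],[0.02,0.04,0.25],[0.06,0.11,0.25],[0.1,0.19,0.25],[0.14,0.26,0.25],[0.18,0.34,0.25],[0.22,0.41,0.25],[0.26,0.49,0.25],[0.3,0.56,0.25]],"claw":[0.8,0.8,0.8,0.8,0.8,0.8,0.8,0.8,0.8,0.8,0.8,0.8]}'
python3 -m inch '{"twist":[[0,0,0],[0,0,0],[0,0,0],[0,0,0],[0,0,0],[0,0,0],[0,0,0],[0,0,0],[0,0,0],[0,0,0],[0,0,0]],"offset":[[0.04,0.08,0],[0.085,0.16,0],[0.127,0.24,0],[0.17,0.32,0],[0.21,0.4,0],[0.25,0.47,0],[0.275,0.52,0],[0.289,0.547,0],[0.289,0.547,0],[0.289,0.547,0],[0.289,0.547,0]],"claw":[0.8,0.8,0.8,0.8,0.8,0.8,0.8,0.8,0.8,0.8,0.8]}'
python3 -m inch '{"twist":[[0,0,0],[0,0,0],[0,0,0],[0,0,0],[0,0,0],[0,0,0],[0,0,0],[0,0,0],[0,0,0],[0,0,0]],"offset":[[0,0,-0.08],[0,0,-0.16],[0,0,-0.21],[0,0,-0.226],[0,0,-0.231],[0,0,-0.234],[0,0,-0.2365],[0,0,-0.2365],[0,0,-0.2365],[0,0,-0.2365]],"claw":[0.8,0.8,0.8,0.8,0.8,0.8,0.8,0.8,0.8,0.8]}'
```

```text
t: 16.4
ee_pos: [513.2, -54.2, 273.7]
orientation: [[-1.0, 0.0, -0.001], [0.0, 1.0, 0.0], [0.001, 0.0, -1.0]]
force: [-0.2, 0.0, -2.7]
grip_width: 39.2
gripper_force: 30.0
t: 17.5
ee_pos: [628.3, 162.2, 273.9]
orientation: [[-1.0, 0.001, -0.001], [0.001, 1.0, -0.0], [0.001, -0.0, -1.0]]
force: [0.5, 0.3, -2.7]
grip_width: 39.1
gripper_force: 30.0
t: 18.5
ee_pos: [628.5, 163.0, 179.8]
orientation: [[-1.0, 0.0, 0.0], [0.0, 1.0, 0.0], [-0.0, 0.0, -1.0]]
force: [0.1, -0.2, -2.3]
grip_width: 39.2
gripper_force: 30.0
```

```bash
python3 -m inch '{"twist":[[0,0,0],[0,0,0],[0,0,0],[0,0,0],[0,0,0],[0,0,0],[0,0,0],[0,0,0],[0,0,0],[0,0,0],[0,0,0],[0,0,0]],"offset":[[0,0,-0.002],[0,0,-0.002],[0,0,-0.002],[0,0,-0.002],[0,0,-0.002],[0,0,-0.002],[0,0,-0.002],[0,0,-0.002],[0,0,0.05],[0,0,0.12],[0,0,0.2],[0,0,0.25]],"claw":[0.8,0.8,0.2,0,0,0,0,0,0,0,0,0]}'
python3 -m inch '{"twist":[[0,0,0],[0,0,0],[0,0,0],[0,0,0],[0,0,0],[0,0,0],[0,0,0],[0,0,0]],"offset":[[-0.1,-0.02,0],[-0.2,-0.04,0],[-0.3,-0.06,0],[-0.4365,-0.082,0],[-0.4365,-0.082,0],[-0.4365,-0.082,0],[-0.4365,-0.082,0],[-0.4365,-0.082,0]],"claw":[0,0,0,0,0,0,0,0]}'
python3 -m inch '{"twist":[[0,0,0],[0,0,0],[0,0,0],[0,0,0],[0,0,0],[0,0,0],[0,0,0],[0,0,0],[0,0,0],[0,0,0],[0,0,0],[0,0,0]],"offset":[[0,0,-0.1],[0,0,-0.2],[0,0,-0.272],[0,0,-0.272],[0,0,-0.272],[0,0,-0.272],[0,0,-0.272],[0,0,-0.272],[0,0,-0.272],[0,0,-0.272],[0,0,-0.272],[0,0,-0.272]],"claw":[0,0,0,0,0.95,0.95,0.95,0.95,0.95,0.95,0.95,0.95]}' 20
```

```text
t: 19.7
ee_pos: [628.6, 163.0, 282.0]
orientation: [[-1.0, 0.0, 0.003], [0.0, 1.0, 0.0], [-0.003, 0.0, -1.0]]
force: [0.4, -0.7, -0.7]
grip_width: 87.9
gripper_force: 0.0
t: 20.5
ee_pos: [455.1, 130.3, 279.7]
orientation: [[-1.0, 0.0, 0.001], [0.0, 1.0, 0.0], [-0.001, 0.0, -1.0]]
force: [-0.6, -0.6, -0.0]
grip_width: 87.9
gripper_force: 0.0
t: 21.7
ee_pos: [453.9, 130.2, 170.7]
orientation: [[-1.0, 0.0, 0.0], [0.0, 1.0, -0.0], [-0.0, -0.0, -1.0]]
force: [-0.4, 0.2, 0.4]
grip_width: 26.4
gripper_force: 0.0
```

```bash
python3 -m inch '{"twist":[[0,0,0],[0,0,0],[0,0,0],[0,0,0],[0,0,0]],"offset":[[0,0,0],[0,0,0],[0,0,0],[0,0,0],[0,0,0]],"claw":[0.95,0.95,0.95,0.95,0.95]}'
```

```text
t: 22.2
ee_pos: [453.9, 130.2, 170.7]
orientation: [[-1.0, 0.0, 0.0], [0.0, 1.0, -0.0], [-0.0, -0.0, -1.0]]
force: [-0.9, 0.4, 0.6]
grip_width: 19.5
gripper_force: 20.0
```

```bash
python3 -m inch '{"twist":[[0,0,0],[0,0,0],[0,0,0],[0,0,0],[0,0,0],[0,0,0],[0,0,0],[0,0,0],[0,0,0],[0,0,0],[0,0,0],[0,0,0]],"offset":[[0,0,0.04],[0,0,0.12],[0,0,0.2],[0,0,0.25],[0,-0.08,0.25],[0.005,-0.18,0.25],[0.01,-0.28,0.25],[0.01,-0.38,0.25],[0.015,-0.48,0.25],[0.0185,-0.57,0.25],[0.0185,-0.64,0.25],[0.0185,-0.6715,0.25]],"claw":[0.95,0.95,0.95,0.95,0.95,0.95,0.95,0.95,0.95,0.95,0.95,0.95]}'
python3 -m inch '{"twist":[[0,0,0],[0,0,0],[0,0,0],[0,0,0],[0,0,0],[0,0,0],[0,0,0],[0,0,0],[0,0,0],[0,0,0],[0,0,0],[0,0,0]],"offset":[[0,0,0],[0,0,0],[0,0,-0.08],[0,0,-0.16],[0,0,-0.21],[0,0,-0.226],[0,0,-0.231],[0,0,-0.234],[0,0,-0.2365],[0,0,-0.2365],[0,0,-0.2365],[0,0,-0.2365]],"claw":[0.95,0.95,0.95,0.95,0.95,0.95,0.95,0.95,0.95,0.95,0.95,0.95]}'
```

```text
t: 23.4
ee_pos: [461.1, -140.4, 270.6]
orientation: [[-1.0, 0.003, 0.0], [0.003, 1.0, -0.0], [-0.0, -0.0, -1.0]]
force: [0.6, 0.0, -1.0]
grip_width: 19.2
gripper_force: 20.0
t: 24.6
ee_pos: [461.3, -138.5, 176.4]
orientation: [[-1.0, 0.0, 0.0], [0.0, 1.0, -0.0], [-0.0, -0.0, -1.0]]
force: [0.7, -0.9, 0.6]
grip_width: 19.6
gripper_force: 20.0
```

Release, lift, move aside and check.

```bash
python3 -m inch '{"twist":[[0,0,0],[0,0,0],[0,0,0],[0,0,0],[0,0,0],[0,0,0],[0,0,0],[0,0,0],[0,0,0],[0,0,0],[0,0,0],[0,0,0]],"offset":[[0,0,-0.002],[0,0,-0.002],[0,0,-0.002],[0,0,-0.002],[0,0,-0.002],[0,0,-0.002],[0,0,-0.002],[0,0,-0.002],[0,0,0.05],[0,0,0.12],[0,0,0.2],[0,0,0.25]],"claw":[0.95,0.95,0.2,0,0,0,0,0,0,0,0,0]}'
python3 -m inch '{"twist":[[0,0,0],[0,0,0],[0,0,0],[0,0,0],[0,0,0],[0,0,0],[0,0,0],[0,0,0],[0,0,0],[0,0,0]],"offset":[[0,0,0.1],[0,0.1,0.2],[-0.1,0.2,0.3],[-0.2,0.3,0.4],[-0.25,0.35,0.4],[-0.25,0.35,0.4],[-0.25,0.35,0.4],[-0.25,0.35,0.4],[-0.25,0.35,0.4],[-0.25,0.35,0.4]],"claw":[0,0,0,0,0,0,0,0,0,0]}'
python3 - <<'E'
from h import *
P=[(461.3,-138.4,50,20,11,32,46),(556.8,-332.4,64,30,16,36,52),(628.4,162.9,78,40,22,41,58),(630.1,-174.5,94,52,29,45,64)]
for n in("top","scene"):
    im=cv2.resize(get_image(n)[:,:,::-1],None,fx=2,fy=2)
    for x,y,d,od,nd,s,h in P:
        for dd,z in((d,5),(od,5+s),(nd,5+h)): cv2.polylines(im,[((proj(n,circ((x,y),dd,z))+.5)*2).astype(np.int32)],True,(0,255,0),1)
    cv2.imwrite(f"pics/f_{n}.png",im[330:680,290:980] if n=="top" else im[340:720,340:1040])
E
```

```text
t: 25.8
ee_pos: [461.4, -138.4, 278.2]
orientation: [[-1.0, 0.0, 0.002], [0.0, 1.0, -0.001], [-0.002, -0.001, -1.0]]
force: [0.9, -0.3, -0.2]
grip_width: 88.3
gripper_force: 0.0
t: 26.8
ee_pos: [361.9, 0.9, 435.5]
orientation: [[-1.0, 0.001, -0.002], [0.001, 1.0, 0.0], [0.002, 0.0, -1.0]]
force: [0.4, 0.4, 0.4]
grip_width: 87.6
gripper_force: 0.0
```

View pics/f_top.png

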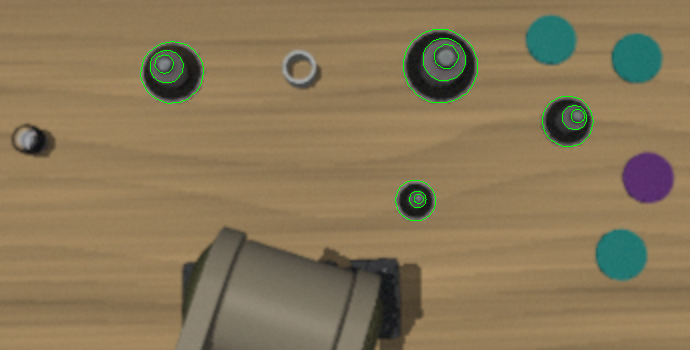

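View pics/f_scene.png

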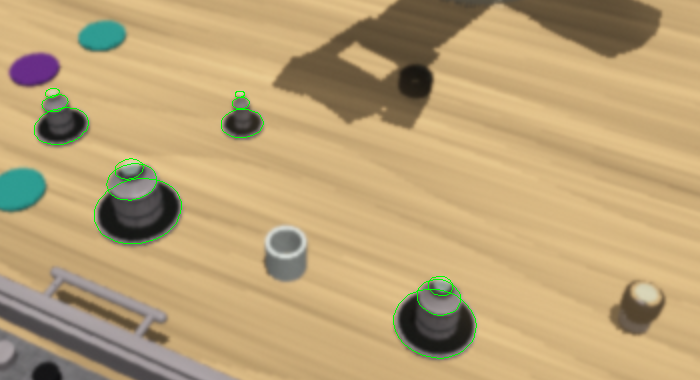

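All four objectives match the predicted upright outlines on their pads in both views, and the tube and eyepiece haven't moved.

```bash
python3 -c "
from rig import hand_in
print(hand_in())"
```

```text
the job is handed in; nothing more can be done
None
```

The job is handed in at about 27 s: all four objectives stand upright and centred on the pads of their size, and the eyepiece and extension tube haven't moved; the hand-in gave no verdict.

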